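# Put up the medicine tray and hold the reader wand on the pill box tag

## Robot

A 6-joint arm with a two-finger parallel gripper is mounted at the origin on the work surface. World frame = base frame: x ahead of the robot, y to its left, z up, the work surface at z = 0. Lengths are in mm, angles in rad, forces in N, time in s.
With the tool pointing down it reaches from about 300 to 775 mm from the base axis. Payload 14.6 kg.
Tool frame: the origin (TCP) lies on the centre line of the jaws, within the pads' length; the fingertips stand manip.finger_overhang ahead of it and the grasp point (between the pads) lies 11 mm behind it (manip.finger_overhang is the distance from the TCP to the fingertips, in mm); y points along the fingers, x is the direction in which the jaws open and shut, and the axes are right-handed (so a half turn about y gives the same grasp; the last joint's range is limited). The gripper opens to 94 mm and grips with 3 to 60 N. Pads are 16 mm wide; open, the fingers measure 119 mm over their backs; the gripper's body (75 mm by 177 mm) begins 78 mm behind the grasp point.
Start: joints at [1.148, 0.3, 1.521, -0, 1.321, -0.067], TCP at [191.584, 515.543, 180.546] pointing down, gripper open.
Joint ranges: [-3.03, 3.03], [-0.79, 2.21], [0.23, 2.52], [-1.04, 4.18], [0, 3.07], [-2.55, 2.55]. Speed limits (rad/s): [2.22, 2.22, 2.57, 3.14, 3.14, 3.14].

## Interface

Orientations are given as [roll, pitch, yaw] about the fixed x, y, z axes, in that order (R = Rz(yaw) Ry(pitch) Rx(roll)).
In Python, from cell import monitor, viewer, ticket, manip gives the robot as it stands.
- The arm moves only by the shell command python3 -m jog 'ROWS' [FORCE]. ROWS is JSON, a list of rows, each an object of numbers: "grip": the finger opening in cm, from 0 to 9.4; "dx", "dy", "dz": the shift along the tool's x, y, z in cm; "spin": the turn about the tool's y in degrees. In form: [{"grip": .., "dx": .., "dy": .., "dz": .., "spin": ..}, ...]. A call has 1 to 20 rows; each row is the pose to reach, as a shift and turn from the pose commanded when the call began, along the tool's axes at that moment; what a row does not reach only later rows make up. A row lasts 1/8 s, in which the tool goes at most 62.5 mm and 10.7 degrees, less where a joint would pass 70% of its speed; a pose out of reach is approached as far as the arm can. A call with a gripper value outside its range is refused whole. The fingers move at their own pace and stop on an object; FORCE is the grip in N (left out, the last holds). Time passes only in rows, so rows that repeat a pose let the fingers close. It gives the time, the measured TCP pose, the force and the opening at its end, in the units of the state.
- monitor.read_state(): the state, without advancing time (a new reading comes with each control period).
- viewer.camera(name): name is "scene" or "top" or "wrist"; returns a dict with "color" (384x512x3 uint8, red, green, blue), "vertical_fov" (degrees; the focal length in pixels is half the picture's height over the tangent of half this angle, whatever the lens; pixels are square), "cx", "cy" (the principal point, pixels), "k1" (the pictures are not rectified: a ray, as slopes to the right and down, at radius r is drawn at 1 + k1 r^2 times it, then the intrinsics apply), "rvec" (rotation vector, rad) and "tvec" (3), from world to camera coordinates, as OpenCV has them. Camera axes: x right, y down, z forward; pixel columns grow to the right and rows downward; lengths in mm; the calibration is good to about 2 mm. A picture is of the moment at which its call begins. There is no depth.
- ticket.sign_off(): hands the job in, once; it reports no verdict.
The state is a dict: "clock": time; "joints": joint angles; "qd": joint speeds; "effort": joint torques, N m; "eef_pos": TCP position; "eef_rot": TCP orientation; "wrist_force": force on the tool from outside, world axes, zero at the start; "moment": the same for the moment, N m; "finger_gap": finger opening in mm.
Only numpy, scipy, OpenCV 4.12 (cv2) and the standard library are available. Lean on these libraries where they do the work, as an engineer would, in place of code of your own. Each camera call takes 0.05 s, during which the arm holds its last target. There are 200 camera calls.

## Task

Fold up the three sides of the medicine tray until they stand upright, then take the reader wand out of its stand and hold its brass tip on the middle of the round steel tag on the pill box, square to the sloping face, pressing only lightly so that the sprung tip goes part of the way in. Finish like that, still gripping the wand with its tip pressed on the tag; do not shove the pill box about and leave everything else where it stands.

Things in the scene. Friction and masses are not known exactly. Their poses are not given: they have to be found in the camera images.
- tray: teal fold-up medicine tray, fixed to the table: floor 150 (x) x 160 (y) x 6 mm, origin at the centre of its underside. Its far (+x) wall is fixed, 61 mm tall. Its near (-x), left (+y) and right (-y) sides are hinged flaps lying out nearly flat, each 55 mm long from its hinge, 4 mm thick, 140 to 150 mm wide, with a yellow tab in the middle of its outer edge
- near (a joint): hinge of the tray's near (-x) flap: 0 lying flat outwards, 1.571 fully upright against its stop; stiff enough (0.05 N m) to stay where it is left. Led by its tab it trails the fingers by about 0.1 rad, so lead them a little past upright, to about 1.64
- near_tab (a point): point in the yellow tab of the near flap, mid width and mid thickness, 75 mm from the hinge line. The tab is 20 mm wide (along the hinge line), 6 mm thick, in the plane of the flap, from 55 to 88 mm from the hinge; pinched from above across its width it turns between the finger pads as the flap swings up
- near_hinge (a point): middle of the hinge line of the near flap, 4 mm above the table; the hinge line runs along the tray's y
- left (a joint): hinge of the tray's left (+y) flap: 0 lying flat outwards, 1.571 fully upright against its stop; stiff enough (0.05 N m) to stay where it is left. Led by its tab it trails the fingers by about 0.1 rad, so lead them a little past upright, to about 1.64
- left_tab (a point): point in the yellow tab of the left flap, mid width and mid thickness, 75 mm from the hinge line. The tab is 20 mm wide (along the hinge line), 6 mm thick, in the plane of the flap, from 55 to 88 mm from the hinge; pinched from above across its width it turns between the finger pads as the flap swings up
- left_hinge (a point): middle of the hinge line of the left flap, 4 mm above the table; the hinge line runs along the tray's x
- right (a joint): hinge of the tray's right (-y) flap: 0 lying flat outwards, 1.571 fully upright against its stop; stiff enough (0.05 N m) to stay where it is left. Led by its tab it trails the fingers by about 0.1 rad, so lead them a little past upright, to about 1.64
- right_tab (a point): point in the yellow tab of the right flap, mid width and mid thickness, 75 mm from the hinge line. The tab is 20 mm wide (along the hinge line), 6 mm thick, in the plane of the flap, from 55 to 88 mm from the hinge; pinched from above across its width it turns between the finger pads as the flap swings up
- right_hinge (a point): middle of the hinge line of the right flap, 4 mm above the table; the hinge line runs along the tray's x
- pillbox: white plastic pill reminder box, 80 (x) x 120 (y) x 39 mm, 0.35 kg, standing loose on the tray floor, origin at the centre of its underside; a row of coloured lids on top at the rear, a red rocker switch on its +y side, and a front face that slopes at 18 degrees, looking up and towards -x (the robot)
- tag: round steel contact tag, 18 mm across, 2 mm proud, inside a blue 30 mm ring in the middle of the pill box's sloping face; origin at the centre of its outer face, z axis square out of that face (18 degrees from vertical)
- wand: black touch-reader wand upright in its stand, 0.11 kg; z along it from tip to top, origin on its axis at the underside of the orange collar (32 mm across), which rests on the stand. Square handle 22 x 22 mm, flats across its x and y, z = 6 to 96 mm, cap to 104; grip it at about z = 62. Shaft 18 mm across down to z = -45, then the 10 mm sprung brass tip, its round end at z = -60 mm
- wand_tip (a joint): how far the sprung brass tip is pushed into the wand: 0 out, 0.010 m fully in; it starts to move at 1.2 N and takes 5.2 N fully in (400 N/m)
- wand_tip_end (a point): the rounded end of the brass tip, on the wand's axis
- stand: grey wand stand fixed to the table, 64 x 64 x 70 mm, with a 25 mm hole from its top right through; origin at the centre of its underside. It may be to the robot's left or right of the tray, with the beaker on the other side
- beaker: blue plastic sippy beaker with a spouted lid, 76 mm across, 132 mm tall; origin at its underside; a bystander
- denture_pot: pink denture pot with a snap lid, 94 mm across, 68 mm tall; origin at its underside; a bystander
- handbell: brass handbell with a dark wooden handle, 68 mm across, 113 mm tall; origin at its underside; a bystander
- teaspoon: steel teaspoon lying flat, 140 mm long; a bystander
- glasses_case: dark red glasses case, 60 x 160 x 38 mm; origin at its underside; a bystander

How it is judged (in metres and radians):
On the way, in this order (a step that is already met when the one before it is completed fails the run):
1. all three tray sides stand upright while the wand is still in its stand (value of joint each of near, left, right above 1.35 rad and horizontal distance between wand and stand below 0.012 m and z of wand in the frame of stand below 0.08 m), for 0.2 s.
2. the wand is gripped and lifted clear of its stand (z of wand in the frame of stand above 0.135 m and contact force between the fingers and wand above 2 N), for 0.1 s.
At the end, for the whole second after the job is handed in: Three tray sides over 1.35 rad; gripped wand clear of stand and tray, tip end within 7 mm of the tag centre, axis within 0.14 rad of square to the face, pressing 0.6 to 7 N with the tip 1 to 9.2 mm in; wand and pill box still, pill box level (value of joint each of near, left, right above 1.35 rad and distance between wand_tip_end and tag below 0.007 m and angle between the z axis of wand and the z axis of tag, either way round below 0.14 rad and contact force between wand and tag between 0.6 and 7 N and value of joint wand_tip between 0.001 and 0.0092 m and angle between pillbox's own z axis and vertical below 0.08 rad and contact force between the fingers and wand above 2 N and contact force between wand and tray below 0.2 N and contact force between wand and stand below 0.2 N and linear speed of each of wand, pillbox below 0.02 m/s); the arm keeps its last pose, push and grip.
It fails at once if the tag pressed with more than 15 N (contact force between wand and tag above 15 N).
It fails at once if the pill box shoved more than 20 mm (distance of pillbox from where it was at the start of the episode above 0.02 m).
It fails at once if a bystander moved more than 30 mm or knocked over (distance of any of beaker, denture_pot, handbell, teaspoon, glasses_case from where it was at the start of the episode above 0.03 m or angle between any of beaker, denture_pot, handbell, glasses_case's own z axis and vertical above 0.5 rad).
It also fails if it takes over 72 s, if anything falls off the work surface, if the arm or the gripper's body presses on something with over 40 N, if the wrist force passes 120 N, or if a joint passes its speed limit or range.

## Working session

There is one attempt and no reset: what is moved stays moved. The work goes in short steps, Python scripts to look and compute and a shell command to move; the robot and the scene stay as the last step left them, time stands still between calls to the robot, and variables do not carry over. Pictures are saved under pics/ and viewed, about 8 in all and at most 12, crops included, and the job is handed in when it is done.

```bash
ls; mkdir -p pics
cat > h.py <<'E'
import numpy as np,cv2
from scipy.spatial.transform import Rotation as Rn
from cell import monitor,viewer,ticket,manip
def K(c):
    f=192/np.tan(np.radians(c["vertical_fov"])/2); return f
def ray(c,u,v):
    f=K(c); d=np.array([(u-c["cx"])/f,(v-c["cy"])/f]); s=d.copy()
    for _ in range(30): s=d/(1+c["k1"]*(s@s))
    R=cv2.Rodrigues(np.array(c["rvec"],float))[0]; t=np.array(c["tvec"],float).ravel()
    return -R.T@t, R.T@np.array([s[0],s[1],1.])
def onz(c,u,v,z):
    o,d=ray(c,u,v); return o+d*(z-o[2])/d[2]
def proj(c,p):
    R=cv2.Rodrigues(np.array(c["rvec"],float))[0]; q=R@np.array(p,float)+np.array(c["tvec"],float).ravel()
    s=q[:2]/q[2]; s=s*(1+c["k1"]*(s@s)); return s*K(c)+[c["cx"],c["cy"]]
def state():
    s=monitor.read_state(); print({k:np.round(s[k],3).tolist() for k in ("clock","joints","eef_pos","eef_rot","wrist_force","finger_gap")}); return s
E
python3 - <<'E'
from h import *
import pickle
s=state(); print(manip.finger_overhang)
print(Rn.from_euler('xyz',s["eef_rot"]).as_matrix().round(3))
C={n:viewer.camera(n) for n in("scene","top")}
pickle.dump(C,open('c0.pkl','wb'))
im=np.hstack([C[n]["color"] for n in C])
for n in C: 
    print(n,{k:v for k,v in C[n].items() if k!="color"}); cv2.imwrite(f'pics/{n}0.png',cv2.resize(C[n]["color"][:,:,::-1],None,fx=1.5,fy=1.5))
E
```

```text
pics
{'clock': 0.0, 'joints': [1.148, 0.3, 1.522, 0.0, 1.321, -0.067], 'eef_pos': [191.463, 515.271, 179.967], 'eef_rot': [-1.571, 0.001, 1.215], 'wrist_force': [0.606, 0.389, -0.101], 'finger_gap': 93.905}
8.0
[[ 0.348 -0.    -0.937]
 [ 0.937 -0.001  0.348]
 [-0.001 -1.     0.   ]]
scene {'vertical_fov': 46.95618930557336, 'cx': 247.29598344109326, 'cy': 194.9436757601995, 'k1': 0.018665299576798192, 'rvec': array([ 2.0645725 ,  1.28339599, -0.50657623]), 'tvec': array([-241.39676308, -342.04665412, 1609.53850229])}
top {'vertical_fov': 45.82293354376582, 'cx': 252.66389098804788, 'cy': 194.51242948560255, 'k1': -0.054280427987276086, 'rvec': array([ 2.17088514, -2.22625604,  0.03996345]), 'tvec': array([ -18.31965872,  579.74222615, 1266.01970342])}
```

View pics/top0.png

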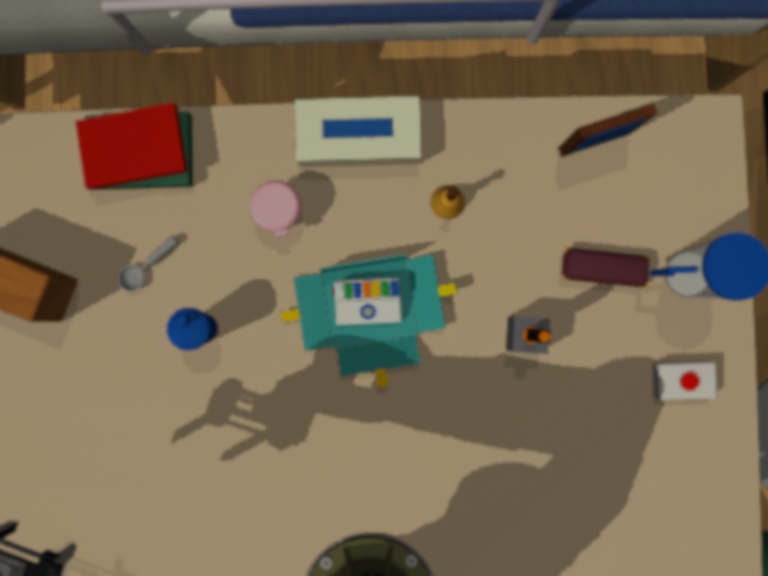

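View pics/scene0.png

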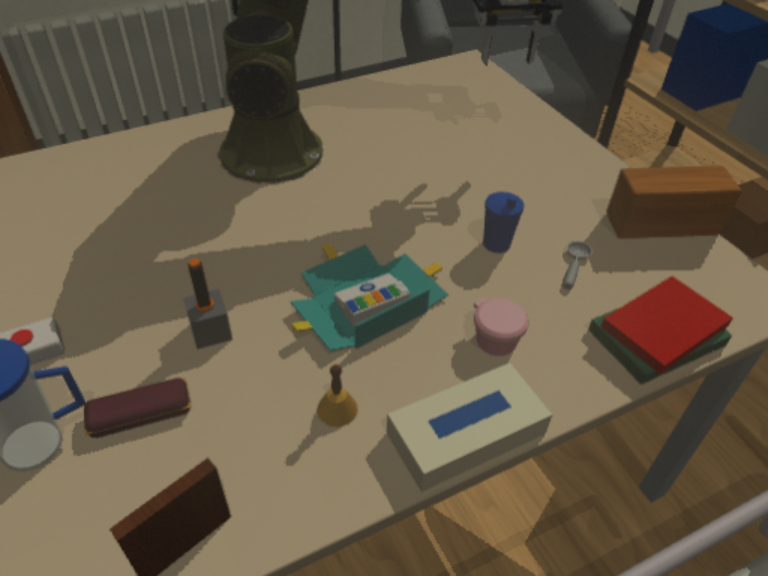

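The top view (drawn at 1.5x) has the near tab at (381,379), left tab (290,315), right tab (447,290), tag ring (368,311), and the stand with the orange-ended wand near (530,333). The scene view agrees: the stand is to the robot's right and the beaker to its left. Next I'll mask these and triangulate.

```bash
cat >> h.py <<'E'
def blobs(im,lo,hi,box,amin=6):
    hsv=cv2.cvtColor(im,cv2.COLOR_RGB2HSV); m=cv2.inRange(hsv,np.array(lo),np.array(hi))
    M=np.zeros_like(m); x0,y0,x1,y1=box; M[y0:y1,x0:x1]=m[y0:y1,x0:x1]
    n,l,st,c=cv2.connectedComponentsWithStats(M)
    return [(c[i].round(1).tolist(),int(st[i,4])) for i in range(1,n) if st[i,4]>=amin]
def tri(c1,p1,c2,p2):
    o1,d1=ray(c1,*p1);o2,d2=ray(c2,*p2)
    A=np.c_[d1,-d2]; k=np.linalg.lstsq(A,o2-o1,rcond=None)[0]
    a=o1+d1*k[0];b=o2+d2*k[1]; return (a+b)/2,np.linalg.norm(a-b)
E
python3 - <<'E'
from h import *
import pickle
C=pickle.load(open('c0.pkl','rb')); T,S=C["top"],C["scene"]
print('yT',blobs(T["color"],(20,140,90),(35,255,255),(175,160,320,270)))
print('yS',blobs(S["color"],(20,140,90),(35,255,255),(180,150,310,240)))
print('yT2',blobs(T["color"],(18,120,60),(35,255,255),(230,235,280,270)))
print('orT',blobs(T["color"],(3,150,90),(16,255,255),(330,200,380,245),2))
print('orS',blobs(S["color"],(3,150,90),(16,255,255),(100,160,160,220),2))
print('blueT',blobs(T["color"],(100,70,40),(125,255,255),(235,198,255,217),2))
print('blueS',blobs(S["color"],(100,70,40),(125,255,255),(235,185,256,196),2))
def show(n,c,b,s):
    x0,y0,x1,y1=b; return cv2.resize(c["color"][y0:y1,x0:x1,::-1],(s,300),interpolation=cv2.INTER_CUBIC)
a=np.hstack([show('',T,(180,160,310,265),371),show('',T,(325,195,380,245),330)])
b=np.hstack([show('',S,(190,150,310,240),400),show('',S,(115,165,165,235),214)])
o=np.zeros((600,701,3),np.uint8);o[:300,:a.shape[1]]=a;o[300:,:b.shape[1]]=b
cv2.imwrite('pics/crops0.png',o)
E
```

```text
yT [([250.2, 192.6], 52), ([297.9, 192.8], 95), ([193.0, 209.9], 86), ([254.1, 251.9], 92)]
yS [([219.4, 167.1], 59), ([288.2, 178.9], 56), ([245.8, 199.2], 38), ([200.6, 216.9], 65)]
yT2 [([254.1, 251.9], 100)]
orT [([351.6, 223.6], 32), ([362.7, 223.8], 51)]
orS [([129.1, 174.7], 33), ([137.4, 203.6], 27)]
blueT [([237.5, 198.0], 2), ([245.0, 207.0], 41)]
blueS [([244.3, 191.5], 19), ([254.4, 193.6], 8)]
```

View pics/crops0.png

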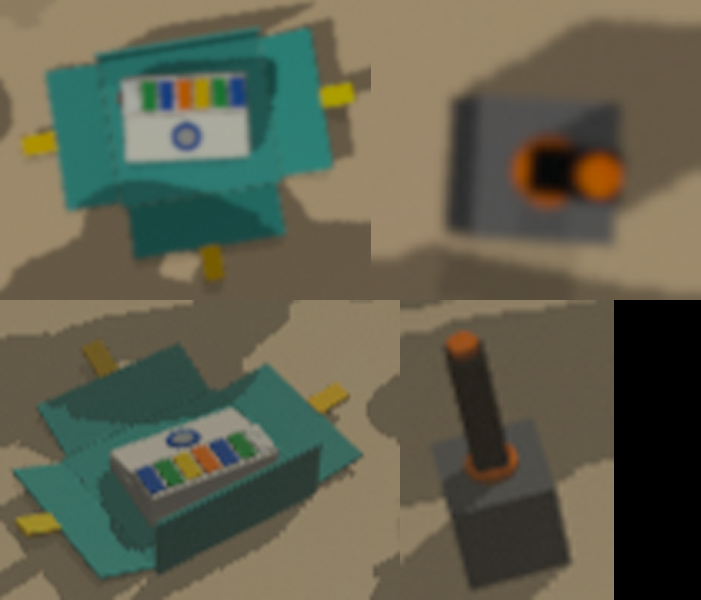

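The crops show the tabs unobstructed, the wand cap clear of its collar, and the pill box a few degrees off the tray's yaw.

Run:
```python
from h import *
import pickle
C=pickle.load(open('c0.pkl','rb')); T,S=C["top"],C["scene"]
P={}
for n,p,q in [("near",(254.1,251.9),(219.4,167.1)),("left",(193,209.9),(288.2,178.9)),("right",(297.9,192.8),(200.6,216.9)),("tag",(245,207),(244.7,191.4)),("cap",(362.7,223.8),(129.1,174.7))]:
    x,e=tri(T,p,S,q); P[n]=x; print(n,x.round(1),'err',e.round(1))
# tab-derived tray frame
d=P["left"]-P["right"]; print('LR span',np.linalg.norm(d[:2]),'(expect ~',2*(80+71.5),') yaw',np.degrees(np.arctan2(-d[0],d[1])))
m=(P["left"]+P["right"])/2; v=m-P["near"]; print('mid',m.round(1),'to near',np.linalg.norm(v[:2]),'yaw',np.degrees(np.arctan2(v[1],v[0])))
# masks
def rect(c,lo,hi,box,z):
    hsv=cv2.cvtColor(c["color"],cv2.COLOR_RGB2HSV); mm=cv2.inRange(hsv,np.array(lo),np.array(hi)); M=np.zeros_like(mm);x0,y0,x1,y1=box;M[y0:y1,x0:x1]=mm[y0:y1,x0:x1]
    k=max(cv2.findContours(M,0,1)[0],key=cv2.contourArea); b=cv2.boxPoints(cv2.minAreaRect(k)); return np.array([onz(c,*p,z)[:2] for p in b]).round(1)
print('stand top-ish (z70)',rect(T,(0,0,20),(179,60,110),(338,208,368,236),70).tolist())
print('pillbox front white',rect(T,(0,0,130),(179,50,255),(215,195,275,222),30).tolist())
# colour lids row (yaw of pillbox)
for b in blobs(T["color"],(0,120,90),(179,255,255),(222,185,268,200),8): print(b, onz(T,*b[0],45).round(1))
# collar midpoint from visible
print('collarT',onz(T,351.6,223.6,76).round(1),'collarS',onz(S,137.4,203.6,76).round(1))
```

```text
near [419.8 -33.1  31.4] err 0.3
left [539.9 135.2  16.1] err 0.4
right [ 579.6 -158.6   32.8] err 0.9
tag [544.3 -10.9  31.9] err 0.1
cap [ 493.6 -302.3  172.4] err 0.5
LR span 296.52706398686496 (expect ~ 303.0 ) yaw 7.705958142367883
mid [559.8 -11.7  24.4] to near 141.57962935285326 yaw 8.680942512385444
stand top-ish (z70) [[466.1, -256.6], [530.7, -263.3], [523.4, -337.6], [458.8, -330.8]]
pillbox front white [[579.1, 49.3], [576.1, -69.9], [517.9, -68.4], [520.9, 50.6]]
([224.9, 185.2], 10) [605.2  42.5  45. ]
([247.5, 192.4], 117) [583.9 -19.   45. ]
([231.8, 192.8], 30) [583.9  24.   45. ]
([237.7, 192.7], 32) [583.7   7.8  45. ]
([256.5, 192.0], 34) [584.4 -43.7  45. ]
([263.0, 192.0], 49) [583.9 -61.5  45. ]
collarT [ 492.1 -295.2   76. ] collarS [ 501.8 -300.7   76. ]
```

```bash
python3 -m jog '[{"grip":5,"dx":-23.2,"dy":2,"dz":-45.7,"spin":61.6},{"grip":5,"dx":-23.2,"dy":2,"dz":-45.7,"spin":61.6},{"grip":5,"dx":-23.2,"dy":2,"dz":-45.7,"spin":61.6},{"grip":5,"dx":-23.2,"dy":2,"dz":-45.7,"spin":61.6},{"grip":5,"dx":-23.2,"dy":2,"dz":-45.7,"spin":61.6},{"grip":5,"dx":-23.2,"dy":2,"dz":-45.7,"spin":61.6},{"grip":5,"dx":-23.2,"dy":2,"dz":-45.7,"spin":61.6},{"grip":5,"dx":-23.2,"dy":2,"dz":-45.7,"spin":61.6},{"grip":5,"dx":-23.2,"dy":2,"dz":-45.7,"spin":61.6},{"grip":5,"dx":-23.2,"dy":2,"dz":-45.7,"spin":61.6},{"grip":5,"dx":-23.2,"dy":2,"dz":-45.7,"spin":61.6},{"grip":5,"dx":-23.2,"dy":2,"dz":-45.7,"spin":61.6},{"grip":5,"dx":-23.2,"dy":10,"dz":-45.7,"spin":61.6},{"grip":5,"dx":-23.2,"dy":10,"dz":-45.7,"spin":61.6},{"grip":5,"dx":-23.2,"dy":10,"dz":-45.7,"spin":61.6}]' 20; python3 -c "
from h import *
state(); c=viewer.camera('wrist'); cv2.imwrite('pics/w1.png',cv2.resize(c['color'][:,:,::-1],None,fx=1.5,fy=1.5))"
```

```text
clock: 1.98
eef_pos: [538.8, 139.2, 80.6]
eef_rot: [-1.571, 0.001, 0.14]
wrist_force: [-0.5, 0.7, 1.3]
finger_gap: 49.9
{'clock': 1.975, 'joints': [0.187, 0.416, 1.609, 0.0, 1.118, 0.047], 'eef_pos': [538.844, 139.222, 80.602], 'eef_rot': [-1.571, 0.001, 0.14], 'wrist_force': [-0.459, 0.673, 1.333], 'finger_gap': 49.917}
```

View pics/w1.png

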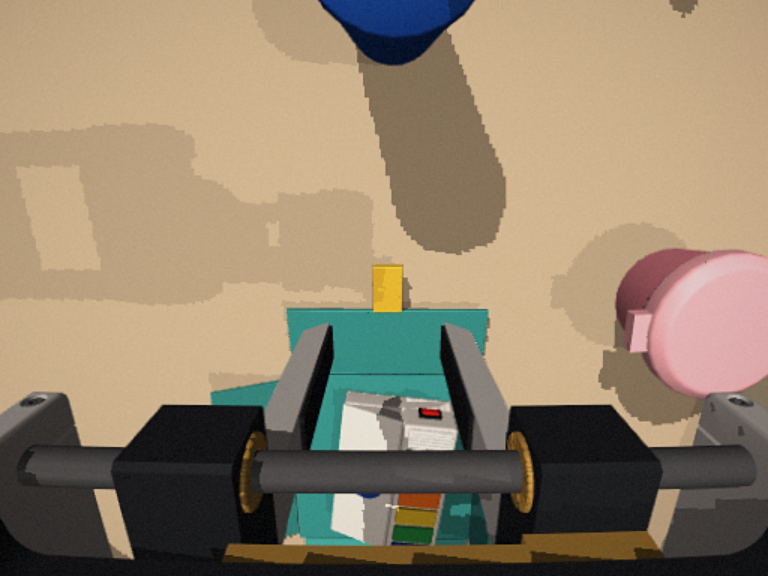

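The wrist view shows the tab at (387,288), centred between the fingers and parallel to them. I'll go down, pinch it and swing the flap up.

```bash
python3 -m jog '[{"grip":5,"dx":0,"dy":3.5,"dz":0,"spin":0},{"grip":5,"dx":0,"dy":6.5,"dz":0,"spin":0},{"grip":5,"dx":0,"dy":6.5,"dz":0,"spin":0},{"grip":1,"dx":0,"dy":6.5,"dz":0,"spin":0},{"grip":1,"dx":0,"dy":6.5,"dz":0,"spin":0},{"grip":1,"dx":0,"dy":6.5,"dz":0,"spin":0},{"grip":1,"dx":0,"dy":6.5,"dz":0,"spin":0}]' 20 && python3 -m jog '[{"grip":1,"dx":0,"dy":-0.75,"dz":-0.15,"spin":0},{"grip":1,"dx":0,"dy":-1.45,"dz":-0.37,"spin":0},{"grip":1,"dx":0,"dy":-2.15,"dz":-0.68,"spin":0},{"grip":1,"dx":0,"dy":-2.8,"dz":-1.03,"spin":0},{"grip":1,"dx":0,"dy":-3.42,"dz":-1.46,"spin":0},{"grip":1,"dx":0,"dy":-3.99,"dz":-1.93,"spin":0},{"grip":1,"dx":0,"dy":-4.5,"dz":-2.47,"spin":0},{"grip":1,"dx":0,"dy":-4.98,"dz":-3.06,"spin":0},{"grip":1,"dx":0,"dy":-5.37,"dz":-3.69,"spin":0},{"grip":1,"dx":0,"dy":-5.73,"dz":-4.36,"spin":0},{"grip":1,"dx":0,"dy":-6,"dz":-5.07,"spin":0},{"grip":1,"dx":0,"dy":-6.2,"dz":-5.78,"spin":0},{"grip":1,"dx":0,"dy":-6.32,"dz":-6.35,"spin":0},{"grip":1,"dx":0,"dy":-6.36,"dz":-6.89,"spin":0},{"grip":1,"dx":0,"dy":-6.38,"dz":-7.4,"spin":0},{"grip":1,"dx":0,"dy":-6.36,"dz":-7.94,"spin":0},{"grip":1,"dx":0,"dy":-6.36,"dz":-7.94,"spin":0},{"grip":1,"dx":0,"dy":-6.36,"dz":-7.94,"spin":0}]'
```

```text
clock: 2.9
eef_pos: [539.3, 138.9, 15.9]
eef_rot: [-1.571, -0.0, 0.14]
wrist_force: [-0.4, -0.5, -0.6]
finger_gap: 13.1
clock: 5.15
eef_pos: [550.2, 60.3, 79.1]
eef_rot: [-1.571, 0.0, 0.14]
wrist_force: [0.7, 0.8, -0.4]
finger_gap: 9.8
```

Run:
```python
from h import *
import pickle
C={n:viewer.camera(n) for n in("scene","top","wrist")}; pickle.dump(C,open('c1.pkl','wb'))
T,S,W=C["top"],C["scene"],C["wrist"]
f=lambda c,b:cv2.resize(c["color"][b[1]:b[3],b[0]:b[2],::-1],(400,300),interpolation=cv2.INTER_CUBIC)
o=np.vstack([np.hstack([f(T,(170,160,310,265)),f(S,(190,140,330,245))]),np.hstack([f(W,(0,0,512,384)),np.zeros((300,400,3),np.uint8)])])
cv2.imwrite('pics/m1.png',o)
```

```text
(no output)
```

View pics/m1.png

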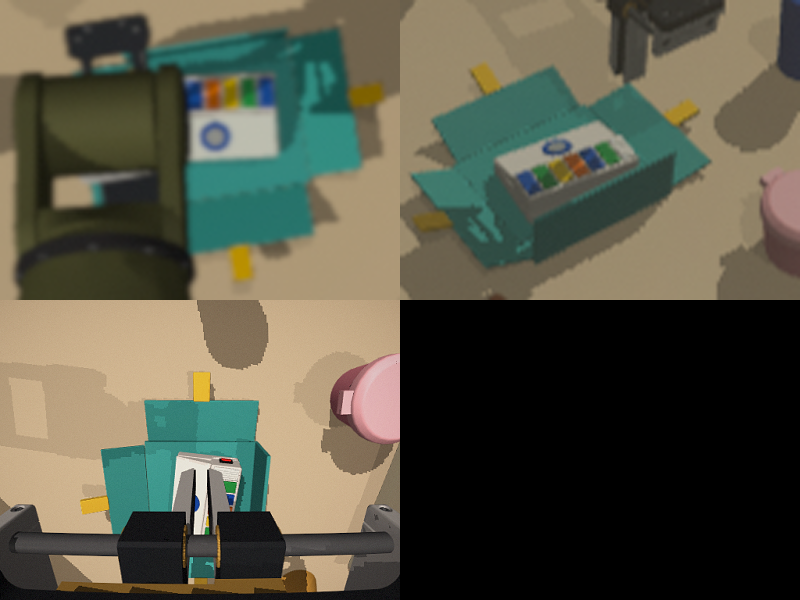

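Run:
```python
from h import *
import pickle
C=pickle.load(open('c1.pkl','rb')); s=monitor.read_state()
R=Rn.from_euler('xyz',s["eef_rot"]).as_matrix(); p=np.array(s["eef_pos"])
out=[]
for n,b in (("wrist",(205,175,315,255)),("scene",(240,140,300,184))):
    c=C[n]; k=550/(b[2]-b[0]) if n=="wrist" else 400/(b[2]-b[0])
    im=cv2.resize(c["color"][b[1]:b[3],b[0]:b[2],::-1],None,fx=k,fy=k,interpolation=cv2.INTER_CUBIC)
    for t,col in ((8,(0,0,255)),(-2,(0,255,0)),(-11,(255,0,0)),(-20,(255,0,255))):
        for zz in (-8,8):
          for xx in (-5,5):
            q=(proj(c,p+R@np.array([xx,t,zz]))-b[:2]+.5)*k; cv2.circle(im,tuple(int(v) for v in q),3,col,-1)
    out.append(cv2.copyMakeBorder(im,0,0,0,550-im.shape[1],cv2.BORDER_CONSTANT))
o=np.vstack(out); print(o.shape); cv2.imwrite('pics/tip.png',o[:600] if o.shape[0]<=600 else cv2.resize(o,(440,int(o.shape[0]*.8))))
```

```text
(693, 550, 3)
```

View pics/tip.png

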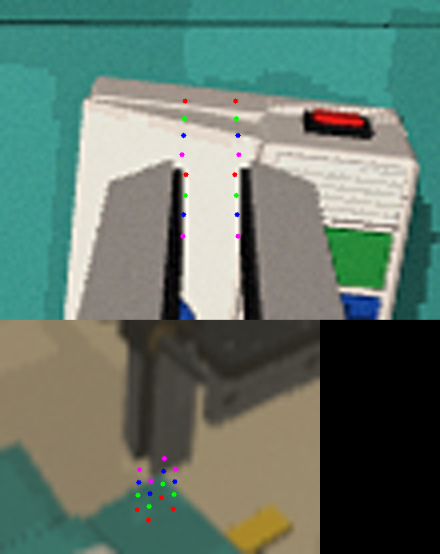

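The marks don't agree with the stated overhang: the visible fingertips end about 25 mm *behind* the reported TCP, not 8 mm ahead. The pinch therefore closed above the tab, so I'll use the observed tip position and go down in guarded steps.

```bash
python3 -m jog '[{"grip":5,"dx":0,"dy":0,"dz":4,"spin":0},{"grip":5,"dx":0,"dy":0,"dz":7.9,"spin":0},{"grip":5,"dx":0,"dy":4,"dz":7.9,"spin":0},{"grip":5,"dx":0,"dy":8,"dz":7.9,"spin":0},{"grip":5,"dx":0,"dy":8,"dz":7.9,"spin":0},{"grip":5,"dx":0,"dy":8,"dz":7.9,"spin":0}]' && python3 -c "
from h import *
import pickle
C={n:viewer.camera(n) for n in('scene','wrist')}; pickle.dump(C,open('c2.pkl','wb'))
S,W=C['scene'],C['wrist'];s=monitor.read_state();R=Rn.from_euler('xyz',s['eef_rot']).as_matrix(); p=np.array(s['eef_pos'])
a=cv2.resize(S['color'][130:220,240:340,::-1],(600,540),interpolation=cv2.INTER_CUBIC)
for t,col in ((8,(0,0,255)),(-25,(255,0,255))):
  for xx in(-25,25):
    q=(proj(S,p+R@np.array([xx,t,0]))-[240,130]+.5)*6; cv2.circle(a,tuple(int(v) for v in q),3,col,-1)
cv2.imwrite('pics/g2.png',a); print(blobs(W['color'],(20,140,90),(35,255,255),(200,80,300,240)),proj(W,[539.4,138.7,15]),proj(W,p-25*0))
"
```

```text
clock: 6.05
eef_pos: [540.0, 138.6, 0.7]
eef_rot: [-1.571, -0.002, 0.14]
wrist_force: [0.4, -0.3, -0.7]
finger_gap: 50.2
[([256.2, 220.9], 1006)] [256.01900445 219.90250737] [257.09420864 212.88818239]
```

View pics/g2.png

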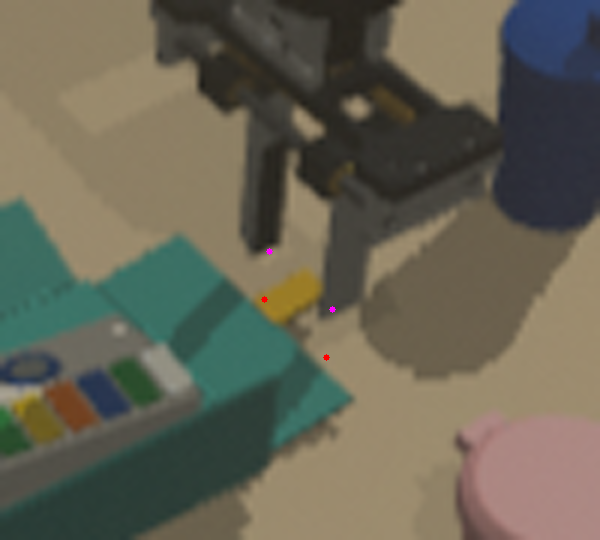

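Confirmed: the magenta marks (25 mm behind the TCP) sit on the fingertips, which are still above the table. I'll go down 17 mm more and pinch.

```bash
python3 -m jog '[{"grip":5,"dx":0,"dy":1,"dz":0,"spin":0},{"grip":5,"dx":0,"dy":1.7,"dz":0,"spin":0},{"grip":1,"dx":0,"dy":1.7,"dz":0,"spin":0},{"grip":1,"dx":0,"dy":1.7,"dz":0,"spin":0},{"grip":1,"dx":0,"dy":1.7,"dz":0,"spin":0},{"grip":1,"dx":0,"dy":1.7,"dz":0,"spin":0},{"grip":1,"dx":0,"dy":1.7,"dz":0,"spin":0}]' 20
```

```text
clock: 7.02
eef_pos: [539.5, 138.5, -17.6]
eef_rot: [-1.571, -0.001, 0.14]
wrist_force: [1.6, -0.3, 0.4]
finger_gap: 19.5
```

Gripped (19.5 mm gap). Now the arc.

```bash
python3 -m jog '[{"grip":1,"dx":0,"dy":-0.75,"dz":-0.15,"spin":0},{"grip":1,"dx":0,"dy":-1.45,"dz":-0.37,"spin":0},{"grip":1,"dx":0,"dy":-2.15,"dz":-0.68,"spin":0},{"grip":1,"dx":0,"dy":-2.8,"dz":-1.03,"spin":0},{"grip":1,"dx":0,"dy":-3.42,"dz":-1.46,"spin":0},{"grip":1,"dx":0,"dy":-3.99,"dz":-1.93,"spin":0},{"grip":1,"dx":0,"dy":-4.5,"dz":-2.47,"spin":0},{"grip":1,"dx":0,"dy":-4.98,"dz":-3.06,"spin":0},{"grip":1,"dx":0,"dy":-5.37,"dz":-3.69,"spin":0},{"grip":1,"dx":0,"dy":-5.73,"dz":-4.36,"spin":0},{"grip":1,"dx":0,"dy":-6,"dz":-5.07,"spin":0},{"grip":1,"dx":0,"dy":-6.2,"dz":-5.78,"spin":0},{"grip":1,"dx":0,"dy":-6.32,"dz":-6.35,"spin":0},{"grip":1,"dx":0,"dy":-6.36,"dz":-6.89,"spin":0},{"grip":1,"dx":0,"dy":-6.38,"dz":-7.4,"spin":0},{"grip":1,"dx":0,"dy":-6.36,"dz":-7.94,"spin":0},{"grip":1,"dx":0,"dy":-6.36,"dz":-7.94,"spin":0},{"grip":1,"dx":0,"dy":-6.36,"dz":-7.94,"spin":0}]'
```

```text
clock: 9.28
eef_pos: [550.4, 59.4, 46.1]
eef_rot: [-1.571, -0.0, 0.14]
wrist_force: [0.5, 1.1, 6.8]
finger_gap: 19.5
```

```bash
python3 -m jog '[{"grip":5,"dx":0,"dy":0,"dz":0,"spin":0},{"grip":5,"dx":0,"dy":0,"dz":0,"spin":0},{"grip":5,"dx":0,"dy":0,"dz":0,"spin":0},{"grip":5,"dx":0,"dy":-3,"dz":0,"spin":0},{"grip":5,"dx":0,"dy":-6.5,"dz":0,"spin":0},{"grip":5,"dx":-0.1,"dy":-6.5,"dz":-6,"spin":0},{"grip":5,"dx":-0.1,"dy":-6.5,"dz":-12,"spin":0},{"grip":5,"dx":-0.1,"dy":-6.5,"dz":-18,"spin":0},{"grip":5,"dx":-0.1,"dy":-4,"dz":-22.3,"spin":0},{"grip":5,"dx":-0.1,"dy":0,"dz":-22.3,"spin":0},{"grip":5,"dx":-0.1,"dy":0,"dz":-22.3,"spin":0},{"grip":5,"dx":-0.1,"dy":2.5,"dz":-22.3,"spin":0},{"grip":5,"dx":-0.1,"dy":4.6,"dz":-22.3,"spin":0},{"grip":5,"dx":-0.1,"dy":4.6,"dz":-22.3,"spin":0},{"grip":1,"dx":-0.1,"dy":4.6,"dz":-22.3,"spin":0},{"grip":1,"dx":-0.1,"dy":4.6,"dz":-22.3,"spin":0},{"grip":1,"dx":-0.1,"dy":4.6,"dz":-22.3,"spin":0},{"grip":1,"dx":-0.1,"dy":4.6,"dz":-22.3,"spin":0},{"grip":1,"dx":-0.1,"dy":4.6,"dz":-22.3,"spin":0}]' 20
```

```text
clock: 11.65
eef_pos: [580.6, -161.3, 0.0]
eef_rot: [-1.571, -0.001, 0.14]
wrist_force: [0.6, -0.8, 2.6]
finger_gap: 19.3
```

```bash
python3 -m jog '[{"grip":1,"dx":0,"dy":-0.82,"dz":0.39,"spin":0},{"grip":1,"dx":0,"dy":-1.58,"dz":0.87,"spin":0},{"grip":1,"dx":0,"dy":-2.28,"dz":1.43,"spin":0},{"grip":1,"dx":0,"dy":-2.9,"dz":2.08,"spin":0},{"grip":1,"dx":0,"dy":-3.45,"dz":2.79,"spin":0},{"grip":1,"dx":0,"dy":-3.9,"dz":3.57,"spin":0},{"grip":1,"dx":0,"dy":-4.26,"dz":4.39,"spin":0},{"grip":1,"dx":0,"dy":-4.52,"dz":5.25,"spin":0},{"grip":1,"dx":0,"dy":-4.67,"dz":6.07,"spin":0},{"grip":1,"dx":0,"dy":-4.72,"dz":6.81,"spin":0},{"grip":1,"dx":0,"dy":-4.7,"dz":7.49,"spin":0},{"grip":1,"dx":0,"dy":-4.7,"dz":7.49,"spin":0},{"grip":1,"dx":0,"dy":-4.7,"dz":7.49,"spin":0}]' && python3 -m jog '[{"grip":5,"dx":0,"dy":0,"dz":0,"spin":0},{"grip":5,"dx":0,"dy":0,"dz":0,"spin":0},{"grip":5,"dx":0,"dy":0,"dz":0,"spin":0},{"grip":5,"dx":0,"dy":-3.5,"dz":0,"spin":0},{"grip":5,"dx":0,"dy":-7,"dz":0,"spin":0},{"grip":5,"dx":0,"dy":-7,"dz":0,"spin":0}]'
```

```text
clock: 13.28
eef_pos: [570.2, -86.5, 47.3]
eef_rot: [-1.571, -0.001, 0.14]
wrist_force: [3.8, -1.5, 7.6]
finger_gap: 20.0
clock: 14.02
eef_pos: [570.9, -87.1, 119.1]
eef_rot: [-1.572, -0.004, 0.14]
wrist_force: [0.0, -0.8, 0.4]
finger_gap: 50.2
```

```bash
python3 -m jog '[{"grip":5,"dx":-4,"dy":0,"dz":2,"spin":10},{"grip":5,"dx":-9,"dy":0,"dz":4.6,"spin":20},{"grip":5,"dx":-14.5,"dy":0,"dz":7.4,"spin":30},{"grip":5,"dx":-14.5,"dy":0,"dz":7.4,"spin":40},{"grip":5,"dx":-14.5,"dy":0,"dz":7.4,"spin":50},{"grip":5,"dx":-14.5,"dy":0,"dz":7.4,"spin":60},{"grip":5,"dx":-14.5,"dy":0,"dz":7.4,"spin":70},{"grip":5,"dx":-14.5,"dy":0,"dz":7.4,"spin":80},{"grip":5,"dx":-14.5,"dy":0,"dz":7.4,"spin":90},{"grip":5,"dx":-14.5,"dy":4,"dz":7.4,"spin":90},{"grip":5,"dx":-14.5,"dy":8,"dz":7.4,"spin":90},{"grip":5,"dx":-14.5,"dy":10.5,"dz":7.4,"spin":90},{"grip":5,"dx":-14.5,"dy":12.1,"dz":7.4,"spin":90},{"grip":5,"dx":-14.5,"dy":12.1,"dz":7.4,"spin":90},{"grip":1,"dx":-14.5,"dy":12.1,"dz":7.4,"spin":90},{"grip":1,"dx":-14.5,"dy":12.1,"dz":7.4,"spin":90},{"grip":1,"dx":-14.5,"dy":12.1,"dz":7.4,"spin":90},{"grip":1,"dx":-14.5,"dy":12.1,"dz":7.4,"spin":90},{"grip":1,"dx":-14.5,"dy":12.1,"dz":7.4,"spin":90}]' 20
```

```text
clock: 16.4
eef_pos: [416.0, -33.4, -4.1]
eef_rot: [-1.571, 0.001, -1.431]
wrist_force: [-0.4, 5.8, 0.0]
finger_gap: 19.8
```

```bash
python3 -m jog '[{"grip":1,"dx":0,"dy":-0.82,"dz":0.39,"spin":0},{"grip":1,"dx":0,"dy":-1.58,"dz":0.87,"spin":0},{"grip":1,"dx":0,"dy":-2.28,"dz":1.43,"spin":0},{"grip":1,"dx":0,"dy":-2.9,"dz":2.08,"spin":0},{"grip":1,"dx":0,"dy":-3.45,"dz":2.79,"spin":0},{"grip":1,"dx":0,"dy":-3.9,"dz":3.57,"spin":0},{"grip":1,"dx":0,"dy":-4.26,"dz":4.39,"spin":0},{"grip":1,"dx":0,"dy":-4.52,"dz":5.25,"spin":0},{"grip":1,"dx":0,"dy":-4.67,"dz":6.07,"spin":0},{"grip":1,"dx":0,"dy":-4.72,"dz":6.81,"spin":0},{"grip":1,"dx":0,"dy":-4.7,"dz":7.5,"spin":0},{"grip":1,"dx":0,"dy":-4.7,"dz":7.5,"spin":0},{"grip":1,"dx":0,"dy":-4.7,"dz":7.5,"spin":0}]' && python3 -m jog '[{"grip":5,"dx":0,"dy":0,"dz":0,"spin":0},{"grip":5,"dx":0,"dy":0,"dz":0,"spin":0},{"grip":5,"dx":0,"dy":0,"dz":0,"spin":0},{"grip":5,"dx":0,"dy":-5,"dz":0,"spin":0},{"grip":5,"dx":0,"dy":-10,"dz":0,"spin":0},{"grip":5,"dx":0,"dy":-16,"dz":0,"spin":0},{"grip":5,"dx":6,"dy":-18,"dz":-2,"spin":0},{"grip":5,"dx":12,"dy":-18,"dz":-4,"spin":0},{"grip":5,"dx":12,"dy":-18,"dz":-4,"spin":0}]'
python3 - <<'E'
from h import *
import pickle
s=state()
C={n:viewer.camera(n) for n in("scene","top","wrist")}; pickle.dump(C,open('c3.pkl','wb'))
T,S,W=C["top"],C["scene"],C["wrist"]
f=lambda c,b:cv2.resize(c["color"][b[1]:b[3],b[0]:b[2],::-1],(400,300),interpolation=cv2.INTER_CUBIC)
o=np.vstack([np.hstack([f(T,(170,160,310,265)),f(S,(170,140,310,245))]),np.hstack([f(W,(0,0,512,384)),f(S,(80,140,220,245))])])
cv2.imwrite('pics/m3.png',o)
E
```

```text
clock: 18.02
eef_pos: [490.7, -23.1, 43.5]
eef_rot: [-1.57, 0.0, -1.431]
wrist_force: [-1.4, 4.6, 4.9]
finger_gap: 19.5
clock: 19.15
eef_pos: [466.6, -150.8, 222.9]
eef_rot: [-1.571, -0.001, -1.435]
wrist_force: [-0.6, 0.2, -0.1]
finger_gap: 50.1
{'clock': 19.15, 'joints': [-0.387, 0.134, 1.623, -0.0, 1.384, 1.048], 'eef_pos': [466.634, -150.84, 222.937], 'eef_rot': [-1.571, -0.001, -1.435], 'wrist_force': [-0.6, 0.157, -0.085], 'finger_gap': 50.101}
```

View pics/m3.png

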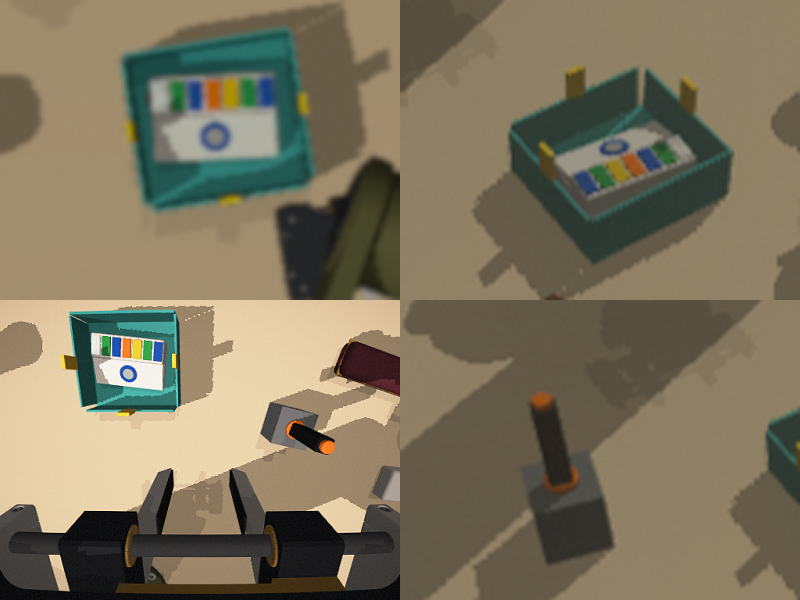

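All three sides are up, the box is undisturbed and the wand is still in its stand. Next I'll take a closer look down at the wand for its yaw.

```bash
python3 -m jog '[{"grip":5,"dx":5,"dy":0,"dz":-2,"spin":0},{"grip":5,"dx":10,"dy":0,"dz":-4,"spin":0},{"grip":5,"dx":15.2,"dy":0,"dz":-5.8,"spin":0},{"grip":5,"dx":15.2,"dy":0,"dz":-5.8,"spin":0},{"grip":5,"dx":15.2,"dy":0,"dz":-5.8,"spin":0}]'
python3 - <<'E'
from h import *
import pickle
s=state(); W=viewer.camera("wrist"); pickle.dump(W,open('c4.pkl','wb'))
c=proj(W,[493.6,-302.3,120]); print(c,'cam',ray(W,256,192)[0],proj(W,[493.6,-302.3,174]),proj(W,[493.6,-302.3,76]))
x0,y0=int(max(0,c[0]-80)),int(max(0,c[1]-75)); print(x0,y0)
cv2.imwrite('pics/w4.png',cv2.resize(W["color"][y0:y0+150,x0:x0+160,::-1],None,fx=4,fy=4,interpolation=cv2.INTER_CUBIC))
print(blobs(W["color"],(3,150,90),(16,255,255),(0,0,512,300),10))
E
```

```text
clock: 19.92
eef_pos: [431.8, -305.1, 222.5]
eef_rot: [-1.571, 0.001, -1.43]
wrist_force: [0.1, 1.0, 0.7]
finger_gap: 49.7
{'clock': 19.925, 'joints': [-0.685, 0.223, 1.52, 0.0, 1.399, 0.745], 'eef_pos': [431.766, -305.14, 222.538], 'eef_rot': [-1.571, 0.001, -1.43], 'wrist_force': [0.14, 1.045, 0.652], 'finger_gap': 49.719}
[262.3010806  123.75417265] cam [ 515.61187538 -294.12876177  426.72956862] [263.2747434  128.38577077] [261.72536693 121.01661398]
182 48
[([40.9, 15.4], 278), ([334.5, 20.6], 26), ([330.0, 34.8], 22), ([352.5, 57.1], 13), ([387.3, 68.2], 47), ([415.4, 77.6], 36), ([431.7, 80.8], 10), ([259.0, 113.8], 120), ([263.6, 127.5], 321)]
```

View pics/w4.png

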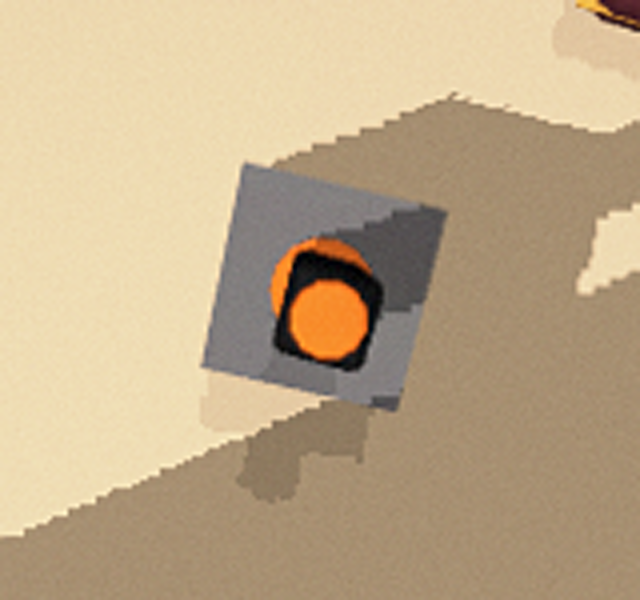

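The handle is square with the stand, whose top corners are at (245,163), (447,210), (395,411) and (203,366) in the crop. The cap is centred near (328,319).

Run:
```python
from h import *
import pickle
W=pickle.load(open('c4.pkl','rb')); f=lambda u,v,z:onz(W,182+u/4-.4,48+v/4-.4,z)[:2]
q=np.array([f(*p,70) for p in ((245,163),(447,210),(395,411),(203,366))]); print(q.round(1).tolist(),'centre',q.mean(0).round(1))
for i in range(4):
    d=q[(i+1)%4]-q[i]; print(np.linalg.norm(d).round(1),np.degrees(np.arctan2(d[1],d[0])).round(1))
d=f(355,371,172)-f(275,350,172); print('handle',np.degrees(np.arctan2(d[1],d[0])))
print('cap',f(328,319,174))
```

```text
[[528.4, -274.3], [523.5, -337.0], [460.2, -331.3], [465.9, -268.9]] centre [ 494.5 -302.9]
62.9 -94.5
63.5 174.8
62.7 84.8
62.8 -5.0
handle -96.5847531351024
cap [ 494.53694631 -302.45347046]
```

```bash
python3 -m jog '[{"grip":5,"dx":0.3,"dy":0,"dz":3,"spin":8},{"grip":5,"dx":0.6,"dy":0,"dz":6.2,"spin":13.1},{"grip":5,"dx":0.6,"dy":0,"dz":6.2,"spin":13.1},{"grip":5,"dx":0.6,"dy":4,"dz":6.2,"spin":13.1},{"grip":5,"dx":0.6,"dy":8,"dz":6.2,"spin":13.1},{"grip":5,"dx":0.6,"dy":12,"dz":6.2,"spin":13.1},{"grip":5,"dx":0.6,"dy":13.4,"dz":6.2,"spin":13.1},{"grip":5,"dx":0.6,"dy":13.4,"dz":6.2,"spin":13.1},{"grip":1,"dx":0.6,"dy":13.4,"dz":6.2,"spin":13.1},{"grip":1,"dx":0.6,"dy":13.4,"dz":6.2,"spin":13.1},{"grip":1,"dx":0.6,"dy":13.4,"dz":6.2,"spin":13.1},{"grip":1,"dx":0.6,"dy":13.4,"dz":6.2,"spin":13.1},{"grip":1,"dx":0.6,"dy":13.4,"dz":6.2,"spin":13.1},{"grip":1,"dx":0.6,"dy":13.4,"dz":6.2,"spin":13.1}]' 20
```

```text
clock: 21.72
eef_pos: [493.7, -303.8, 89.3]
eef_rot: [-1.57, -0.0, -1.659]
wrist_force: [-1.6, 0.9, 6.0]
finger_gap: 21.7
```

Gripped at 21.7 mm. The tool can't tilt, so I'll lever the wand to 18° in the pads: lift it until only the shaft end is in the hole, then move towards −x against the stand's rim.

```bash
python3 -m jog '[{"grip":1,"dx":0,"dy":-1.2,"dz":0,"spin":0},{"grip":1,"dx":0,"dy":-2.4,"dz":0,"spin":0},{"grip":1,"dx":0,"dy":-3.6,"dz":0,"spin":0},{"grip":1,"dx":0,"dy":-3.6,"dz":-0.6,"spin":0},{"grip":1,"dx":0,"dy":-3.6,"dz":-1.2,"spin":0},{"grip":1,"dx":0,"dy":-3.5,"dz":-1.8,"spin":0},{"grip":1,"dx":0,"dy":-3.4,"dz":-2.4,"spin":0},{"grip":1,"dx":0,"dy":-3.3,"dz":-3,"spin":0},{"grip":1,"dx":0,"dy":-3.2,"dz":-3.6,"spin":0},{"grip":1,"dx":0,"dy":-3.2,"dz":-3.6,"spin":0}]'
python3 - <<'E'
from h import *
import pickle
s=state()
C={n:viewer.camera(n) for n in("scene","top","wrist")}; pickle.dump(C,open('c5.pkl','wb'))
for n in C: print(n,blobs(C[n]["color"],(3,150,80),(16,255,255),{"scene":(100,130,170,225),"top":(330,195,390,250),"wrist":(180,20,340,300)}[n],8))
T,S,W=C["top"],C["scene"],C["wrist"]
f=lambda c,b:cv2.resize(c["color"][b[1]:b[3],b[0]:b[2],::-1],(400,300),interpolation=cv2.INTER_CUBIC)
cv2.imwrite('pics/m5.png',np.hstack([f(W,(130,0,386,192)),f(S,(95,140,175,200))]))
E
```

```text
clock: 22.98
eef_pos: [456.8, -300.5, 120.5]
eef_rot: [-1.572, 0.0, -1.66]
wrist_force: [1.1, 0.9, -0.2]
finger_gap: 21.8
{'clock': 22.975, 'joints': [-0.649, 0.35, 1.6, -0.0, 1.193, 1.011], 'eef_pos': [456.832, -300.453, 120.463], 'eef_rot': [-1.572, 0.0, -1.66], 'wrist_force': [1.054, 0.862, -0.241], 'finger_gap': 21.809}
scene [([123.0, 155.8], 21), ([132.2, 190.7], 38)]
top [([356.2, 224.5], 33)]
wrist [([319.9, 24.7], 20), ([333.8, 39.5], 21), ([257.2, 172.3], 426), ([257.4, 277.2], 927)]
```

View pics/m5.png

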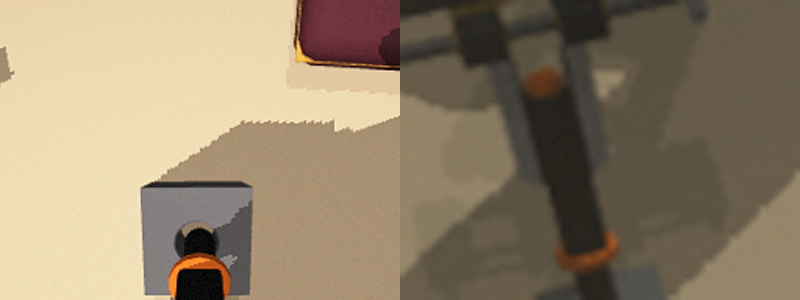

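Both views show the wand leaning towards −x with its shaft end in the hole. I'll grip harder, lift it clear, then triangulate the cap and tip.

```bash
python3 -m jog '[{"grip":1,"dx":0,"dy":0,"dz":0,"spin":0},{"grip":1,"dx":0,"dy":-0.8,"dz":0.2,"spin":0},{"grip":1,"dx":0,"dy":-2,"dz":0.6,"spin":0},{"grip":1,"dx":0,"dy":-4,"dz":1,"spin":0},{"grip":1,"dx":0,"dy":-6,"dz":1,"spin":0},{"grip":1,"dx":0,"dy":-8.5,"dz":1,"spin":0},{"grip":1,"dx":0,"dy":-8.5,"dz":1,"spin":0},{"grip":1,"dx":0,"dy":-8.5,"dz":1,"spin":0}]' 35
python3 - <<'E'
from h import *
import pickle
s=state()
C={n:viewer.camera(n) for n in("scene","top","wrist")}; pickle.dump(C,open('c6.pkl','wb'))
p=np.array(s["eef_pos"])
for n in C:
    c=C[n]; b={"scene":(80,100,190,225),"top":(320,180,390,260),"wrist":(180,0,340,330)}[n]
    print(n,'or',blobs(c["color"],(3,150,80),(16,255,255),b,8),'br',blobs(c["color"],(17,90,60),(32,255,255),b,4))
    ax=np.array([-.309,.0,.951]); G=p+[0,0,44]; print('  pred cap',proj(c,G+42*ax).round(1),'tip',proj(c,G-122*ax).round(1))
T,S,W=C["top"],C["scene"],C["wrist"]
f=lambda c,b:cv2.resize(c["color"][b[1]:b[3],b[0]:b[2],::-1],(400,400),interpolation=cv2.INTER_CUBIC)
cv2.imwrite('pics/m6.png',np.hstack([f(W,(170,100,340,270)),f(S,(85,120,175,210))]))
E
```

```text
clock: 24.12
eef_pos: [467.4, -301.3, 205.0]
eef_rot: [-1.572, 0.0, -1.66]
wrist_force: [-0.7, 1.1, -1.9]
finger_gap: 22.1
{'clock': 24.125, 'joints': [-0.638, 0.296, 1.468, -0.0, 1.378, 1.021], 'eef_pos': [467.353, -301.267, 205.038], 'eef_rot': [-1.572, 0.0, -1.66], 'wrist_force': [-0.657, 1.112, -1.937], 'finger_gap': 22.1}
scene or [([117.0, 130.4], 28), ([127.6, 168.9], 43)] br [([94.0, 104.4], 26), ([102.9, 113.0], 19), ([132.1, 188.2], 19)]
  pred cap [115.8 127.3] tip [133.8 188.9]
top or [([363.6, 221.0], 30)] br [([375.4, 185.6], 14), ([380.8, 244.8], 246), ([389.0, 248.0], 9)]
  pred cap [375.4 242.9] tip [358.6 219. ]
wrist or [([307.7, 23.9], 10), ([306.6, 44.8], 41), ([327.0, 62.2], 40), ([257.2, 172.4], 427), ([257.4, 277.1], 920)] br [([311.1, 11.9], 47), ([322.8, 8.8], 4), ([307.3, 59.3], 41), ([256.5, 145.2], 4), ([215.2, 308.2], 220), ([299.6, 307.9], 200)]
  pred cap [258.5 300.6] tip [253.6 150.8]
```

View pics/m6.png

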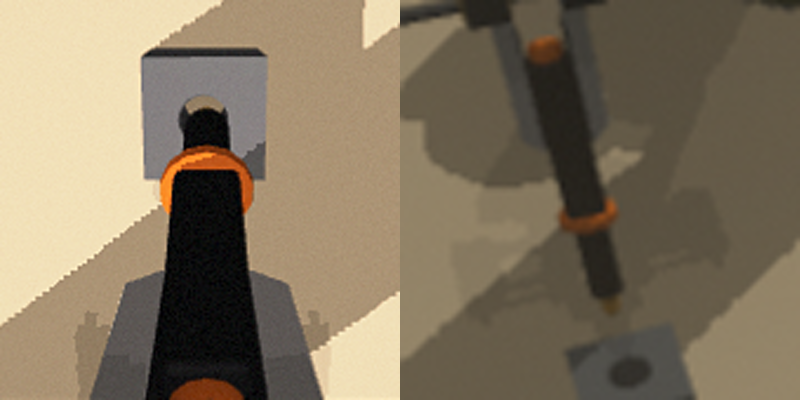

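The wand is clear, leaning in the jaw plane; the cap and brass tip are visible in the scene view. I'll fit the axis from those points.

```bash
cat >> h.py <<'E'
from scipy.optimize import least_squares
def axis(C,obs,p0):
    # params: grip point xyz, lean dir (ax,ay); obs: (cam, z along wand from grip-62, radial offset in lean, (u,v))
    def pts(x,z,r):
        a=np.array([x[3],x[4],np.sqrt(1-x[3]**2-x[4]**2)]); e=np.array([a[2],0,-a[0]]); return x[:3]+(z-62)*a+r*e/np.linalg.norm(e)
    f=lambda x:np.concatenate([proj(C[n],pts(x,z,r))-uv for n,z,r,uv in obs])
    s=least_squares(f,[*p0,-.3,0]); print('grip',s.x[:3].round(1),'lean',s.x[3:].round(3),'deg',np.degrees(np.arcsin(np.hypot(*s.x[3:]))).round(1),'tip',pts(s.x,-60,0).round(1),'res',s.fun.round(1)); return s.x
E
python3 - <<'E'
from h import *
import pickle
C=pickle.load(open('c6.pkl','rb')); p=np.array(monitor.read_state()["eef_pos"])
print(tri(C["wrist"],(257.4,277.1),C["scene"],(117,130.4)))
a=[("wrist",104,0,(257.4,277.1)),("scene",104,0,(117,130.4)),("scene",-52,0,(132.1,188.2)),("scene",3,0,(127.6,168.9))]
axis(C,a+[("wrist",-45,9,(257,146))],p+[0,0,44]); axis(C,a+[("wrist",-45,9,(257,146)),("top",1,2,(363.6,221))],p+[0,0,44]); print(p)
E
```

```text
(array([ 469.9568724 , -302.16769972,  291.07185572]), np.float64(0.11457959034452982))
grip [ 478.2 -302.8  248.1] lean [-0.231  0.021] deg 13.4 tip [ 506.3 -305.4  129.4] res [-0.   0.   0.1  0.4 -0.2 -0.1 -0.7  0.  -0.3 -0.1]
grip [ 479.2 -302.8  249.5] lean [-0.229  0.019] deg 13.3 tip [ 507.1 -305.1  130.7] res [-0.1 -0.2  0.1  0.1 -0.1 -0.3 -0.6 -0.2 -0.6 -0.7  1.6  2.4]
[ 467.26672314 -301.21508166  204.83266077]
```

The fit says the wand leans 13.4° in the right direction, with the tip at (506,−305,129). The lean shortfall is about 4.6° against a limit of 8°, so it's usable. I'll re-measure the tag and box yaw from the last views before moving over.

Run:
```python
from h import *
import pickle
C=pickle.load(open('c3.pkl','rb')); T,S,W=C["top"],C["scene"],C["wrist"]
def ring(c,p):
    p=proj(c,p).astype(int); h=cv2.cvtColor(c["color"],cv2.COLOR_RGB2HSV); m=cv2.inRange(h,np.array((100,80,40)),np.array((128,255,255)))
    M=np.zeros_like(m); r=18 if c is W else 9
    M[p[1]-r:p[1]+r,p[0]-r:p[0]+r]=m[p[1]-r:p[1]+r,p[0]-r:p[0]+r]
    k=max(cv2.findContours(M,0,1)[0],key=cv2.contourArea); e=cv2.fitEllipse(k); print(p,np.round(e[0],1),np.round(e[1],1)); return e[0]
t0=[544.3,-10.9,31.9]
u=[ring(c,t0) for c in (T,S,W)]
print(tri(T,u[0],S,u[1]),tri(W,u[2],S,u[1]))
# box yaw from lids in wrist view
h=cv2.cvtColor(W["color"],cv2.COLOR_RGB2HSV)
B=[b for b in blobs(W["color"],(0,120,80),(179,255,255),(110,35,222,80),25)]
for b in B: print(b,onz(W,*b[0],45).round(1))
s=monitor.read_state(); print(np.degrees(s["eef_rot"][2]),s["eef_pos"])
```

```text
[244 206] [244.9 207.2] [8.3 8.5]
[244 191] [244.4 191.1] [3.9 8.7]
[163  93] [163.8  93.9] [18.9 22.7]
(array([543.58038263, -10.94043708,  32.37168199]), np.float64(0.6995134351596272)) (array([544.15093136, -11.37919164,  33.21150413]), np.float64(0.47443419826593575))
([182.9, 44.6], 1475) [606.9 -35.5  45. ]
([135.5, 58.3], 249) [583.4  23.5  45. ]
([148.6, 59.5], 246) [584.    6.7  45. ]
([162.0, 61.2], 271) [584.1 -10.5  45. ]
([175.1, 62.3], 278) [584.9 -27.2  45. ]
([188.4, 64.1], 261) [584.9 -44.2  45. ]
([201.7, 65.7], 263) [585.2 -61.1  45. ]
-95.08740716246322 [ 467.26672314 -301.21508166  204.83266077]
```

```bash
python3 -m jog '[{"grip":1,"dx":-2,"dy":0,"dz":0,"spin":-1},{"grip":1,"dx":-5,"dy":0,"dz":0,"spin":-2},{"grip":1,"dx":-8.5,"dy":0,"dz":0,"spin":-3},{"grip":1,"dx":-12,"dy":0,"dz":0.1,"spin":-4},{"grip":1,"dx":-15.5,"dy":0,"dz":0.1,"spin":-5},{"grip":1,"dx":-19,"dy":0,"dz":0.1,"spin":-5},{"grip":1,"dx":-22.5,"dy":0,"dz":0.2,"spin":-5},{"grip":1,"dx":-26,"dy":0,"dz":0.2,"spin":-5},{"grip":1,"dx":-28.2,"dy":0,"dz":0.2,"spin":-5},{"grip":1,"dx":-29.2,"dy":0.5,"dz":0.2,"spin":-5},{"grip":1,"dx":-29.2,"dy":2,"dz":0.2,"spin":-5},{"grip":1,"dx":-29.2,"dy":4,"dz":0.2,"spin":-5},{"grip":1,"dx":-29.2,"dy":6,"dz":0.2,"spin":-5},{"grip":1,"dx":-29.2,"dy":6.7,"dz":0.2,"spin":-5},{"grip":1,"dx":-29.2,"dy":6.7,"dz":0.2,"spin":-5},{"grip":1,"dx":-29.2,"dy":6.7,"dz":0.2,"spin":-5}]' 35
python3 - <<'E'
from h import *
import pickle
s=state()
C={n:viewer.camera(n) for n in("scene","top","wrist")}; pickle.dump(C,open('c7.pkl','wb'))
T,S,W=C["top"],C["scene"],C["wrist"]
p=np.array(s["eef_pos"])
for n in ("scene","wrist"):
    c=C[n]; b={"scene":(190,90,300,215),"wrist":(200,60,320,320)}[n]
    print(n,'or',blobs(c["color"],(3,150,80),(16,255,255),b,8),'br',blobs(c["color"],(17,90,60),(32,255,255),b,4),'tag',proj(c,[543.5,-11.1,34]).round(1),'tip',proj(c,p+[39.2,-.8,-75.4]).round(1))
f=lambda c,b:cv2.resize(c["color"][b[1]:b[3],b[0]:b[2],::-1],(400,500),interpolation=cv2.INTER_CUBIC)
cv2.imwrite('pics/m7.png',np.hstack([f(W,(190,60,326,230)),f(S,(205,105,293,215))]))
E
```

```text
clock: 26.28
eef_pos: [495.7, -11.0, 139.3]
eef_rot: [-1.57, -0.0, -1.573]
wrist_force: [-0.1, -0.4, -1.1]
finger_gap: 21.6
{'clock': 26.275, 'joints': [-0.096, 0.219, 1.723, -0.0, 1.199, 1.477], 'eef_pos': [495.676, -10.966, 139.326], 'eef_rot': [-1.57, -0.0, -1.573], 'wrist_force': [-0.14, -0.437, -1.057], 'finger_gap': 21.611}
scene or [([236.6, 127.4], 17), ([241.2, 161.6], 29), ([251.2, 197.3], 35)] br [([211.7, 93.3], 7), ([211.0, 99.2], 5), ([221.5, 104.8], 23), ([252.5, 105.8], 4), ([236.5, 110.5], 6), ([245.5, 112.5], 4), ([228.2, 117.4], 5), ([231.0, 167.7], 75), ([270.5, 172.4], 70), ([242.9, 178.9], 8), ([221.1, 196.2], 55), ([246.1, 199.3], 49)] tag [244.5 190.7] tip [243.  181.2]
wrist or [([255.7, 97.5], 405), ([257.1, 172.4], 423), ([257.5, 277.2], 918)] br [([272.5, 97.5], 420), ([277.2, 200.6], 120), ([215.6, 302.7], 159), ([299.1, 302.6], 146)] tag [257.  136.6] tip [257.7 148.8]
```

View pics/m7.png

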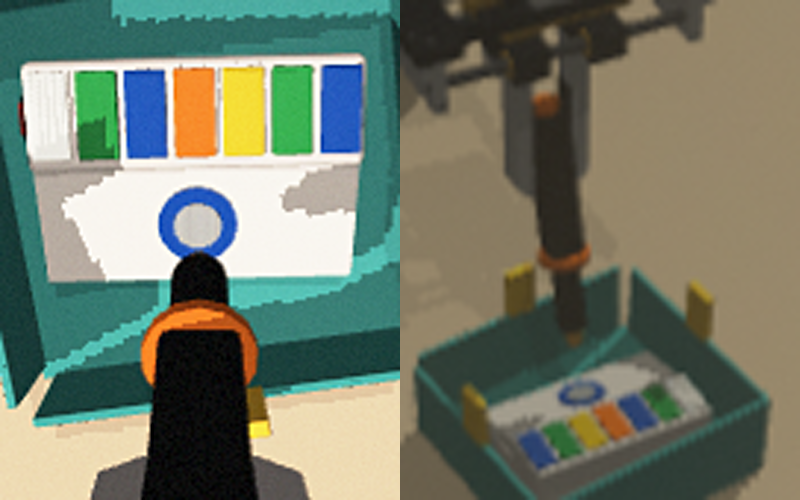

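I've now used all 12 views. The last one shows the tag ring centred at wrist pixel (257.3,136.5), exactly as predicted, with the wand in line above it and the box edges square to the jaws. I'll refit the wand numerically here and work out the approach along its axis.

Run:
```python
from h import *
import pickle
C=pickle.load(open('c7.pkl','rb')); p=np.array(monitor.read_state()["eef_pos"])
a=[("wrist",104,0,(257.5,277.2)),("scene",104,0,(236.6,127.4)),("scene",-52,0,(242.9,179.1)),("scene",3,0,(241.2,161.6)),("wrist",-45,9,(257.3,146))]
x=axis(C,a,p+[0,0,44])
ax=np.array([x[3],x[4],np.sqrt(1-x[3]**2-x[4]**2)]); tip=x[:3]-122*ax
W,S=C["wrist"],C["scene"]
tag,e=tri(W,(257.3,136.5),S,(244.4,191.1)); print('tag',tag,e)
n=np.array([-.309,.005,.951]); print('angle',np.degrees(np.arccos(ax@n)))
for t in (tag+[0,0,1],np.array([543.5,-11.1,34])):
    d=t-tip; print('delta tip->tag',d.round(1),'along n',(d@n).round(1),'pose',p.round(1))
```

```text
grip [505.9 -11.5 181.6] lean [-0.239 -0.001] deg 13.8 tip [535.  -11.3  63.1] res [-0.   0.   0.1  0.  -0.1 -0.1 -0.4  0.1 -0.1 -0.1]
tag [543.43891581 -11.36476563  32.59252747] 0.08561250304056642
angle 4.241491533609752
delta tip->tag [  8.4  -0.  -29.5] along n -30.7 pose [495.6 -10.8 139.2]
delta tip->tag [  8.5   0.2 -29.1] along n -30.3 pose [495.6 -10.8 139.2]
```

```bash
cat > f.py <<'E'
from h import *
import sys
f=np.array([ (viewer.camera("wrist"),monitor.read_state()["wrist_force"])[1] for _ in range(3)]); s=monitor.read_state(); print('F',f.mean(0).round(2),f.std(0).round(2),np.round(s["eef_pos"],1),s["clock"])
E
python3 -m jog '[{"grip":1,"dx":0,"dy":0.8,"dz":0.25,"spin":0},{"grip":1,"dx":0,"dy":1.6,"dz":0.5,"spin":0},{"grip":1,"dx":0,"dy":2.4,"dz":0.7,"spin":0},{"grip":1,"dx":0,"dy":2.4,"dz":0.7,"spin":0},{"grip":1,"dx":0,"dy":2.4,"dz":0.7,"spin":0}]'; python3 f.py
python3 -m jog '[{"grip":1,"dx":0,"dy":0.25,"dz":0.07,"spin":0},{"grip":1,"dx":0,"dy":0.5,"dz":0.14,"spin":0},{"grip":1,"dx":0,"dy":0.5,"dz":0.14,"spin":0},{"grip":1,"dx":0,"dy":0.5,"dz":0.14,"spin":0}]'; python3 f.py
```

```text
clock: 27.05
eef_pos: [502.5, -10.7, 114.8]
eef_rot: [-1.571, 0.0, -1.572]
wrist_force: [-0.0, -0.2, -1.4]
finger_gap: 21.7
F [ 0.04 -0.03 -0.8 ] [0.59 0.86 0.58] [502.5 -10.8 115. ] 27.2
clock: 27.7
eef_pos: [503.8, -10.7, 109.7]
eef_rot: [-1.571, -0.0, -1.572]
wrist_force: [0.2, 0.2, -1.6]
finger_gap: 21.5
F [-0.05  0.36 -1.27] [0.24 0.35 0.19] [503.8 -10.8 109.8] 27.85
```

```bash
for i in 1 2; do python3 -m jog '[{"grip":1,"dx":0,"dy":0.15,"dz":0.04,"spin":0},{"grip":1,"dx":0,"dy":0.15,"dz":0.04,"spin":0},{"grip":1,"dx":0,"dy":0.15,"dz":0.04,"spin":0}]' >/dev/null; python3 f.py; done
```

```text
F [-0.61  0.04 -0.94] [0.47 0.19 0.19] [504.2 -10.7 108.2] 28.375
F [ 0.06  0.01 -1.09] [0.14 0.14 0.3 ] [504.6 -10.8 106.7] 28.9
```

```bash
for i in 1 2; do python3 -m jog '[{"grip":1,"dx":0,"dy":0.12,"dz":0.03,"spin":0},{"grip":1,"dx":0,"dy":0.12,"dz":0.03,"spin":0},{"grip":1,"dx":0,"dy":0.12,"dz":0.03,"spin":0}]' >/dev/null; python3 f.py; done
python3 - <<'E'
from h import *
import pickle
C={n:viewer.camera(n) for n in("scene","wrist")}; pickle.dump(C,open('c8.pkl','wb')); S,W=C["scene"],C["wrist"]
print(blobs(S["color"],(3,150,80),(16,255,255),(220,110,270,185),8),'ring',blobs(W["color"],(100,100,40),(128,255,255),(225,105,290,170),20))
print('br',blobs(S["color"],(15,80,50),(32,255,255),(235,175,255,196),2))
E
```

```text
F [-0.39  0.13  0.55] [0.07 0.31 0.24] [504.9 -10.8 105.6] 29.425
F [-0.09  0.28  0.5 ] [0.13 0.31 0.27] [505.2 -10.7 104.4] 29.95
[([238.2, 140.3], 16), ([242.3, 173.5], 29)] ring [([237.2, 115.0], 317), ([256.5, 145.8], 291)]
br [([244.0, 189.7], 7)]
```

Run:
```python
from h import *
import pickle
C=pickle.load(open('c8.pkl','rb')); C7=pickle.load(open('c7.pkl','rb')); S,W=C["scene"],C["wrist"]; p=np.array(monitor.read_state()["eef_pos"])
print('wrist or now/before',blobs(W["color"],(3,150,80),(16,255,255),(200,150,320,320),50),blobs(C7["wrist"]["color"],(3,150,80),(16,255,255),(200,150,320,320),50))
for nm,c in (("before",C7["wrist"]),("now",W)):
    print(nm,[int(c["color"][v,257].max()) for v in range(128,166)])
    hs=cv2.cvtColor(c["color"],cv2.COLOR_RGB2HSV); print('hue',hs[128:166,257,0].tolist())
a=[("wrist",104,0,(257.5,277.2)),("scene",104,0,(238.2,140.3)),("scene",3,0,(242.3,173.5)),("wrist",-45,9,(257.3,146))]
axis(C,a,p+[0,0,44])
print('tag proj wrist',proj(W,[543.5,-11.1,33]),'scene',proj(S,[543.5,-11.1,33]),'brass mid',proj(S,np.array([543.5,-11.1,33])+6*np.array([-.24,0,.97])))
hs=cv2.cvtColor(W["color"],cv2.COLOR_RGB2HSV); m=cv2.inRange(hs,np.array((100,80,40)),np.array((128,255,255)))[125:175,225:290]; ys,xs=np.nonzero(m); print('ring extents u',xs.min()+225,xs.max()+225,'v',ys.min()+125,ys.max()+125)
k=max(cv2.findContours(m,0,1)[0],key=cv2.contourArea); print(cv2.fitEllipse(cv2.convexHull(k)))
```

```text
wrist or now/before [([257.1, 172.4], 419), ([257.4, 277.1], 922)] [([257.1, 172.4], 423), ([257.5, 277.2], 918)]
before [193, 169, 209, 210, 207, 205, 208, 208, 207, 211, 205, 207, 207, 210, 209, 218, 199, 117, 25, 8, 15, 19, 8, 20, 18, 10, 12, 12, 14, 2, 14, 7, 9, 46, 121, 121, 165, 255]
hue [110, 173, 20, 20, 22, 20, 15, 20, 18, 12, 21, 18, 24, 15, 16, 20, 110, 110, 80, 79, 162, 45, 71, 60, 98, 45, 150, 90, 30, 0, 0, 0, 93, 14, 10, 11, 11, 14]
now [247, 236, 247, 251, 251, 251, 253, 255, 158, 191, 199, 201, 202, 203, 173, 223, 220, 148, 34, 11, 13, 8, 7, 14, 16, 15, 11, 13, 14, 18, 4, 13, 4, 52, 125, 124, 177, 255]
hue [18, 17, 15, 23, 21, 21, 23, 30, 116, 109, 109, 110, 109, 110, 110, 18, 27, 23, 0, 137, 45, 165, 110, 120, 135, 30, 105, 0, 165, 0, 20, 20, 165, 11, 10, 11, 11, 15]
grip [514.9 -11.4 145.7] lean [-0.241 -0.001] deg 14.0 tip [544.3 -11.3  27.3] res [ 0.   0.   0.1  0.1 -0.1 -0.  -0.  -0. ]
tag proj wrist [257.08570788 150.31146887] scene [244.47985156 190.98153781] brass mid [244.26912404 189.19589341]
ring extents u 231 271 v 125 159
((31.76317024230957, 24.350656509399414), (26.243059158325195, 30.146799087524414), 90.80099487304688)
```

The wand is rigid in the grip and the ring hasn't shifted. Contact began near TCP z≈106.5, and the tip's lateral estimate is within about 1 mm of the tag. I'll press about 2.5 mm further along the axis.

```bash
python3 -m jog '[{"grip":1,"dx":0,"dy":0.12,"dz":0.03,"spin":0},{"grip":1,"dx":0,"dy":0.25,"dz":0.06,"spin":0},{"grip":1,"dx":0,"dy":0.25,"dz":0.06,"spin":0},{"grip":1,"dx":0,"dy":0.25,"dz":0.06,"spin":0},{"grip":1,"dx":0,"dy":0.25,"dz":0.06,"spin":0}]' 35; python3 f.py; python3 f.py
python3 - <<'E'
from h import *
C={n:viewer.camera(n) for n in("scene","wrist","top")}; S,W=C["scene"],C["wrist"]; p=np.array(state()["eef_pos"])
print('wrist or',blobs(W["color"],(3,150,80),(16,255,255),(200,150,320,320),50))
o=blobs(S["color"],(3,150,80),(16,255,255),(220,110,270,187),8); print(o)
m=cv2.inRange(cv2.cvtColor(W["color"],cv2.COLOR_RGB2HSV),np.array((100,80,40)),np.array((128,255,255)))[128:180,230:290]
k=max(cv2.findContours(m,0,1)[0],key=cv2.contourArea); e=cv2.fitEllipse(cv2.convexHull(k)); print('ring',np.array(e[0])+[230,128],e[1],'pred',proj(W,[543.5,-11.1,33]))
print('tip on tag: wrist',proj(W,[544,-11.3,32.5]),'tabs',blobs(S["color"],(20,140,70),(35,255,255),(180,150,310,220),15),'lids',[onz(W,*b[0],45).round(1).tolist() for b in blobs(W["color"],(0,120,80),(179,255,255),(180,60,340,125),150)])
E
```

```text
clock: 30.68
eef_pos: [505.8, -10.8, 101.9]
eef_rot: [-1.571, -0.0, -1.572]
wrist_force: [-0.3, 0.5, 1.3]
finger_gap: 21.6
F [-0.14  0.55  2.2 ] [0.36 0.2  0.58] [505.8 -10.8 101.9] 30.825
F [-0.82  0.41  2.03] [0.46 0.32 0.44] [505.8 -10.8 101.9] 30.975
{'clock': 31.125, 'joints': [-0.094, 0.285, 1.735, -0.0, 1.122, 1.479], 'eef_pos': [505.81, -10.77, 101.871], 'eef_rot': [-1.571, -0.0, -1.572], 'wrist_force': [-0.581, 0.376, 1.72], 'finger_gap': 21.399}
wrist or [([256.9, 172.2], 413), ([257.4, 277.1], 922)]
[([238.3, 140.9], 15), ([242.2, 174.4], 29)]
ring [256.74247932 150.51229858] (26.886396408081055, 30.193994522094727) pred [257.0818856  151.35498617]
tip on tag: wrist [257.28524252 150.76227907] tabs [([230.8, 168.0], 53), ([270.4, 172.5], 47), ([220.8, 195.6], 41), ([245.8, 199.3], 39)] lids [[610.0, -14.7, 45.0], [585.5, -60.7, 45.0], [584.6, 7.2, 45.0], [584.7, -9.9, 45.0], [584.9, -26.9, 45.0], [584.9, -43.5, 45.0], [584.3, 23.9, 45.0]]
```

Pressing at about 3.2 N, roughly 4–5 mm of travel. The box hasn't moved and the flaps are up, so I'm handing in.

```bash
python3 -c "
from h import *
ticket.sign_off(); state()"
```

```text
the job is handed in; nothing more can be done
the job is handed in; nothing more can be done
```

All three tray sides are up, and I handed in with the wand still gripped and its tip pressing on the tag. No verdict was reported. The clock read about 31 s of the 72 s allowed.

**How it went**
- **Flaps:** I pinched each tab and swung it up. The first try on the left flap closed on air, because the visible fingertips sit about 25 mm behind the reported TCP, not 8 mm ahead as stated. I used the observed position from then on, and nothing was disturbed.
- **Wand:** the moves cannot tilt the tool, so I levered the wand over in the jaws against the rim of its stand, lifted it clear and pressed it on the tag along its own axis.

**Last checks**

| Check | Result | Limit |
|---|---|---|
| Press force | about 3.2 N | 0.6 to 7 N |
| Tip pushed in, from that force | about 4–5 mm | 1 to 9.2 mm |
| Tip from tag centre | about 1 mm estimated, perhaps 2–3 mm | 7 mm |
| Wand axis from square | about 4° (0.07 rad) | 0.14 rad |
| Pill box movement | under about 1 mm | 20 mm |
| Tabs and sides | upright in the viewed picture; tabs in the same place at the end | over 1.35 rad |

**What disagreed**
- **Lean:** the wand leans about 14° rather than the intended 18°. It slipped about 11 mm sideways in the pads during the levering, but stayed rigid after that.
- **Contact height:** contact came 3–4 mm lower than the cameras predicted. I think the cap measurement was biased, so I relied on the force reading.
- **Bystanders:** I did not measure them at the end. The arm stayed clear of them throughout.

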